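# Return the grounds tray under the sand heater

## Task

Put the rinsed coffee-grounds tray back under the sand heater: lift it off the draining rack by the knock bar across its middle, carry it level and set it down on the counter in front of the stand's opening, its pull handle facing away from the opening, and let go of it only once it stands there. Then take it by the pull handle and slide it along the counter, gently and without touching the underside of the stand, until it is fully home against the stop, and let go. Leave the cups, the coffee pot and the jar as they are.

Things in the scene. Friction and masses are not known exactly. Their poses are not given: they have to be found in the camera images.
- tray_mid (a point): Centre of the open stainless grounds tray, half-way up (27.5 mm above its underside): 180 mm (its x) by 212 mm (its y) by 55 mm high, walls 4 mm, floor 4 mm, about 0.65 kg. Its -x side is the front, with the pull handle; its plain +x side, the back, goes into the stand first. z is up. It starts upright on the draining rack; the only tray on the counter.
- tray: The same tray with its knock bar and pull; origin at the centre of its underside, axes as for tray_mid.
- knock_bar: Black rubber-sleeved round bar, 22 mm thick, fixed across the tray's inside along the tray's y. Origin at its middle, on its axis: 40 mm above the tray's underside, 10 mm to the front of the tray's centre, above the centre of mass, so the tray hangs level from it. Over 60 mm free before and behind it. Axes as the tray's.
- pull: Plain steel pull handle on the tray's front: a round rod 10 mm thick along the tray's y, 100 mm wide. Origin at the rod's middle, on its axis: 60 mm in front of the tray's front face (150 mm from the tray's centre), 35 mm above its underside; the gap between rod and tray is 55 mm. Axes as the tray's.
- stand: Low fixed stainless bridge stand under the sand heater. Origin on the counter in the middle of the bay's mouth; x points straight into the bay, z up. The bay is 240 mm wide (14 mm beside the tray each side) and 70 mm high (15 mm over the tray). A stop rail crosses it 182 mm in: with the tray home against it, tray centre 92 mm in, its front is flush with the stand's front, its pull outside.
- deck: The stand's deck, a flat plate 8 mm thick (its underside is the overhang); origin at the middle of its front edge, on the underside, 70 mm above the counter; axes as the stand's.
- heater: The square stainless sand heater with a round foil-rimmed pan, fixed on the deck, set back 75 mm from the stand's front edge (its two control knobs 57 mm), reaching 0.21 m above the counter. Origin above the middle of the mouth, on the deck's top, 78 mm high; axes as the stand's.
- rack: Low wire draining rack, fixed, 190 mm by 200 mm, its top 30 mm above the counter; origin on the counter under its centre. The tray starts on it.
- cup_stack_mid (a point): Bystander: a stack of nested paper cups, mouths down, 79 mm across, 148 mm high; the point is on its axis, 74 mm up.
- pot_mid (a point): Bystander: a small steel coffee pot, 72 mm across and 60 mm high, with a long slanting wooden handle reaching 155 mm from its axis along its own +x; the point is on its axis, 30 mm up.
- jar_mid (a point): Bystander: a closed glass jar, 72 mm across, 100 mm high; the point is on its axis, 50 mm up.
Things that resemble listed ones, but are neither listed nor needed, are in the scene too. There is more than one size of the part that bears cup_stack_mid; the job needs the smaller.

How it is judged:
By the outcome, as a careful person would: the job done as asked, in the order asked, and still so for the second after the job is handed in, with the robot touching nothing.
It also fails if it takes over 56 s, if anything falls off the work surface, if the arm or the gripper's body presses on something with over 40 N, if the wrist force passes 120 N, or if a joint passes its speed limit or range.

## Robot

A 6-joint arm with a two-finger parallel gripper is mounted at the origin on the work surface. World frame = base frame: x ahead of the robot, y to its left, z up, the work surface at z = 0. Lengths are in m, angles in rad, forces in N, time in s.
With the tool pointing down it reaches from about 0.3 to 0.875 m from the base axis. Payload 6.4 kg.
Tool frame: the origin (TCP) lies on the centre line of the jaws, within the pads' length; the fingertips stand 25 mm ahead of it and the grasp point (between the pads) lies 6 mm ahead of it (ctrl.tips_ahead is the z of the fingertips in the tool frame, in m); z points along the fingers, x is the direction in which the jaws open and shut, and the axes are right-handed (so a half turn about z gives the same grasp; the last joint's range is limited). The gripper opens to 85 mm and grips with 20 to 120 N. Pads are 22 mm wide; open, the fingers measure 114 mm over their backs; the gripper's body (76 mm by 85 mm) begins 54 mm behind the grasp point. The pads swing forward as they close: fully open they stand 13 mm farther back than shut.
Start: joints at [1.119, 0.181, 1.607, -0, 1.354, -0.206], TCP at [0.14, 0.558, 0.256] pointing down, gripper open.
Joint ranges: [-2.99, 2.99], [-0.89, 2.07], [0.3, 2.58], [-1.14, 4.28], [0, 2.63], [-3.12, 3.12]. Speed limits (rad/s): [2.57, 2.57, 3.01, 3.14, 3.14, 3.14].

## Interface

Orientations are given as a unit quaternion [w, x, y, z].
In Python, from bench import ctrl gives the robot as it stands.
- The arm moves only by the shell command python3 -m pendant 'ROWS'. ROWS is JSON, a list that holds one entry, the list of rows, each a list of 7 numbers: the shift along the tool's x, y, z in m, then the turn, a rotation vector about the tool's x, y, z in rad, then the closure, from -1 (fully open) to 1 (shut). A call has 1 to 10 rows; each row shifts and turns the commanded pose from where the row before left it, along the tool's axes as they then stand; what a row does not reach is not made up. A row lasts 1/10 s, in which the tool goes at most 50 mm and 8.59 degrees, less where a joint would pass 70% of its speed; a pose out of reach is approached as far as the arm can. A call with a gripper value outside its range is refused whole. The fingers move at their own pace and stop on an object; the grip force is fixed at half the most. Time passes only in rows, so rows that do not move let the fingers close. It gives the time, the measured TCP pose, the force and the opening at its end, in the units of the state.
- ctrl.get_obs(): the state, without advancing time (a new reading comes with each control period).
- ctrl.camera(name): name is "scene" or "top" or "wrist"; returns (picture, depth): 480x640x3 uint8, red, green, blue; 480x640 float32, m along the optical axis (not along the pixel's ray), 0 where there is no reading.
- ctrl.calibration(name): a dict with "fov_y" (degrees; the focal length in pixels is half the picture's height over the tangent of half this angle, whatever the lens; pixels are square), "cx", "cy" (the principal point, pixels), "D" ([k1, k2, p1, p2, k3] as OpenCV has them; the pictures are not rectified), "camera_from_world" (4x4, takes a point from world to camera coordinates). Camera axes: x right, y down, z forward; pixel columns grow to the right and rows downward; lengths in m; the calibration is good to about 2 mm. A picture is of the moment at which its call begins: read the wrist's pose just before it. calibration takes no time and is no camera call; for the wrist camera it gives the pose at the moment of the call.
- ctrl.hand_in(): hands the job in, once; it reports no verdict.
The state is a dict: "time_s": time; "q": joint angles; "dq": joint speeds; "joint_efforts": joint torques, N m; "eef_pos": TCP position; "eef_rot": TCP orientation; "wrist_force": force on the tool from outside, world axes, zero at the start; "torque": the same for the moment, N m; "opening": opening from 0.0 (shut) to 1.0 (fully open).
Only numpy, scipy, OpenCV 4.12 (cv2) and the standard library are available. Lean on these libraries where they do the work, as an engineer would, in place of code of your own. Each camera call takes 0.05 s, during which the arm holds its last target.

## Working session

There is one attempt and no reset: what is moved stays moved. The work goes in short steps, Python scripts to look and compute and a shell command to move; the robot and the scene stay as the last step left them, time stands still between calls to the robot, and variables do not carry over. Pictures are saved under pics/ and viewed, and the job is handed in when it is done.

```bash
mkdir -p pics; ls
python3 - <<'E'
from bench import ctrl
import cv2,numpy as np
print(ctrl.get_obs())
for n in("scene","top","wrist"):
    p,d=ctrl.camera(n); cv2.imwrite(f"pics/{n}0.png",p[:,:,::-1]); np.savez(f"{n}0.npz",p=p,d=d,**{k:np.array(v) for k,v in ctrl.calibration(n).items()})
    print(n,ctrl.calibration(n))
print(ctrl.tips_ahead)
E
```

```text
pics
{'time_s': 0.0, 'q': array([ 1.11873573e+00,  1.81562246e-01,  1.60803174e+00,  1.61337010e-05,
        1.35381688e+00, -2.06321046e-01]), 'dq': array([-0.00081459, -0.00011777,  0.00176277, -0.00089907,  0.00084874,
        0.00138949]), 'joint_efforts': array([-5.82515368e-04, -4.44868505e+01, -3.51335084e+01, -1.84967962e-04,
        8.94570840e-03,  8.08685343e-06]), 'eef_pos': array([0.13963778, 0.55724463, 0.25536073]), 'eef_rot': array([ 3.93434695e-04,  7.88440259e-01,  6.15110666e-01, -8.19605117e-04]), 'wrist_force': array([-0.25153998,  0.95773464,  1.02218416]), 'torque': array([-0.0077664 ,  0.06053122, -0.00777098]), 'opening': 1.0045768648775233}
scene {'fov_y': 47.46647593433598, 'cx': 318.8525667421969, 'cy': 240.55357073178715, 'D': array([-0.07707187,  0.        ,  0.        ,  0.        ,  0.        ]), 'camera_from_world': array([[ 0.13166554,  0.99128747,  0.00365318,  0.01273696],
       [ 0.78519728, -0.10204117, -0.61078051, -0.39514109],
       [-0.60508629,  0.08328721, -0.79179153,  1.60466712],
       [ 0.        ,  0.        ,  0.        ,  1.      
[... 272 characters left out ...]
,  0.02597031, -0.1543168 ,  0.56252955],
       [ 0.15386473, -0.01859989, -0.98791684,  0.94680906],
       [ 0.        ,  0.        ,  0.        ,  1.        ]])}
wrist {'fov_y': 62.79308053580836, 'cx': 322.41833405764135, 'cy': 240.52582827150934, 'D': array([-0.00818177,  0.        ,  0.        ,  0.        ,  0.        ]), 'camera_from_world': array([[ 2.44070982e-01,  9.69756976e-01, -8.73770274e-04,
        -5.74704768e-01],
       [ 9.26866382e-01, -2.33010976e-01,  2.94320564e-01,
        -3.78291311e-02],
       [ 2.85215822e-01, -7.26449773e-02, -9.55706358e-01,
         3.80076734e-01],
       [ 0.00000000e+00,  0.00000000e+00,  0.00000000e+00,
         1.00000000e+00]])}
0.025
```

View pics/scene0.png

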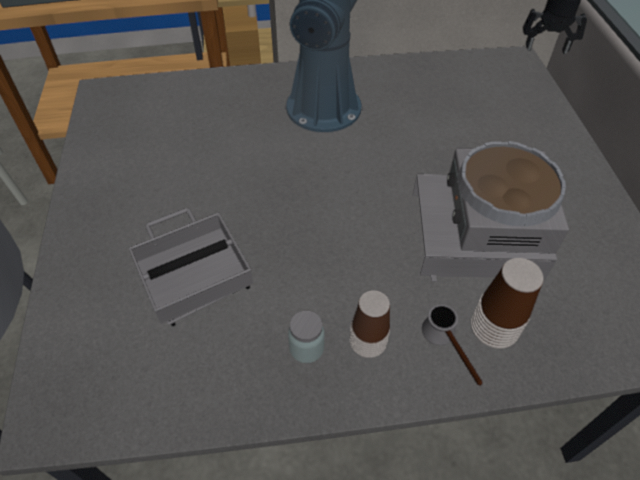

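View pics/top0.png

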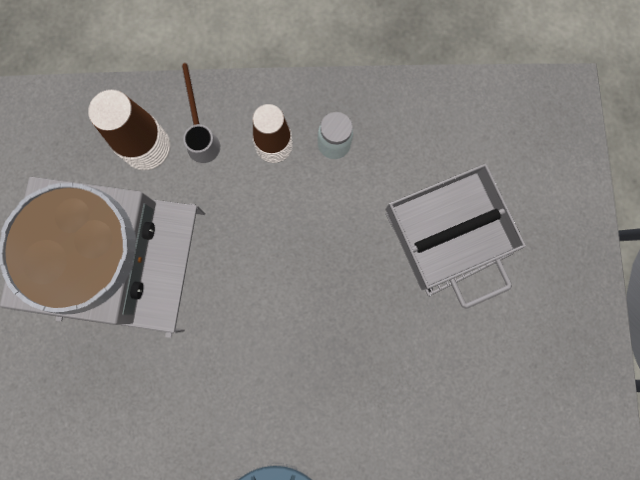

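View pics/wrist0.png

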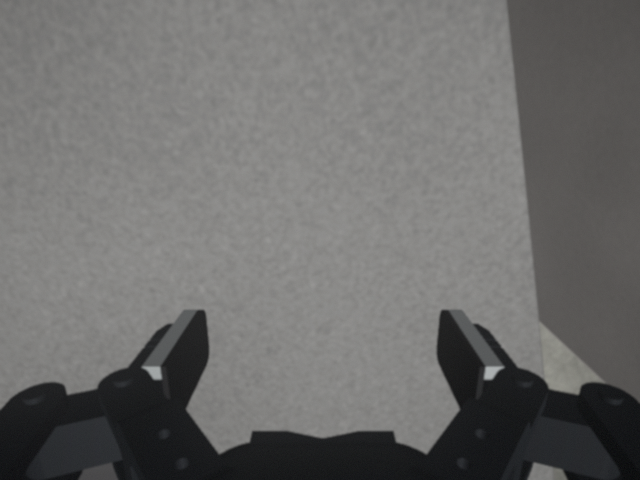

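The scene view shows the tray with its black bar at (190,262) and its pull at (170,222), the stand and heater at (500,220), the jar at (307,337), the small cup stack at (370,323), the large one at (510,300) and the pot at (440,322). There is one tray and one stand. Next I'll enlarge crops to measure.

```bash
cat > h.py <<'E'
import numpy as np,cv2
from bench import ctrl
def load(f):
    z=np.load(f); return z['p'],z['d'],{k:z[k] for k in('fov_y','cx','cy','D','camera_from_world')}
def K(c):
    f=240/np.tan(np.radians(float(c['fov_y']))/2); return np.array([[f,0,float(c['cx'])],[0,f,float(c['cy'])],[0,0,1]])
def ray(c,uv):
    n=cv2.undistortPoints(np.array(uv,float).reshape(-1,1,2),K(c),np.array(c['D'],float))[:,0]
    T=np.array(c['camera_from_world']);R=T[:3,:3];o=-R.T@T[:3,3]
    return o,np.c_[n,np.ones(len(n))]@R
def onz(c,uv,z):
    o,r=ray(c,uv); return o+r*((z-o[2])/r[:,2])[:,None]
def dep(c,uv,d):
    o,r=ray(c,uv); u=np.rint(np.array(uv).reshape(-1,2)).astype(int); return o+r*d[u[:,1],u[:,0]][:,None]
def proj(c,P):
    T=np.array(c['camera_from_world']); rv=cv2.Rodrigues(T[:3,:3])[0]
    return cv2.projectPoints(np.array(P,float).reshape(-1,1,3),rv,T[:3,3],K(c),np.array(c['D'],float))[0][:,0]
def crop(p,x0,y0,w,h,s,name):
    cv2.imwrite(name,cv2.resize(p[y0:y0+h,x0:x0+w,::-1],None,fx=s,fy=s,interpolation=cv2.INTER_CUBIC))
E
python3 - <<'E'
from h import *
p,d,c=load('top0.npz')
crop(p,380,155,160,160,4,'pics/c_tray.png'); crop(p,120,180,100,160,4,'pics/c_stand.png')
crop(p,80,50,280,130,2.8,'pics/c_by.png')
E
```

```text
(no output)
```

View pics/c_tray.png

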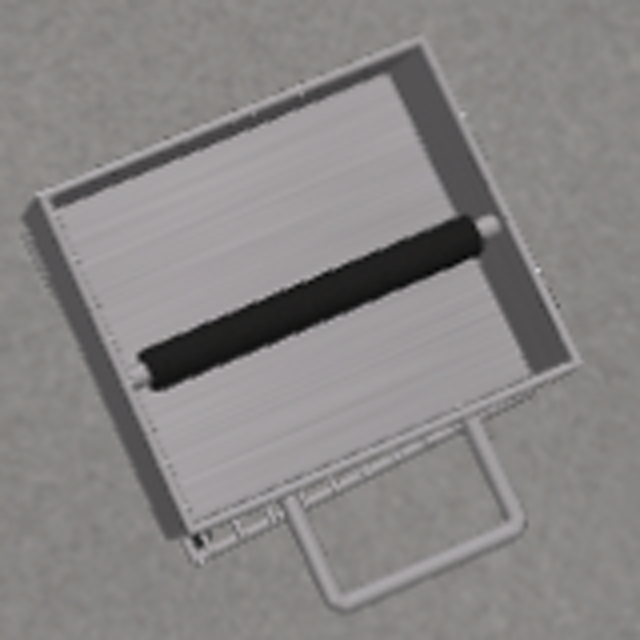

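View pics/c_stand.png

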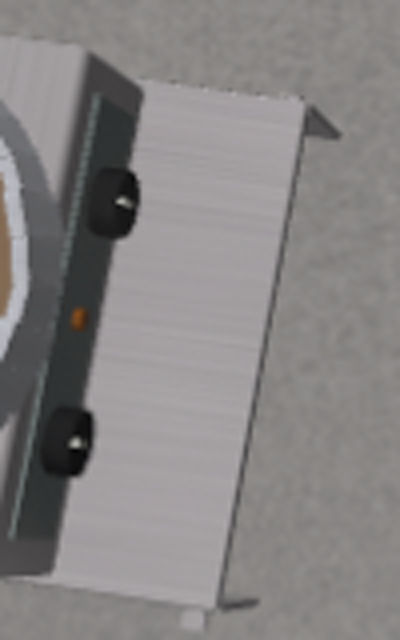

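View pics/c_by.png

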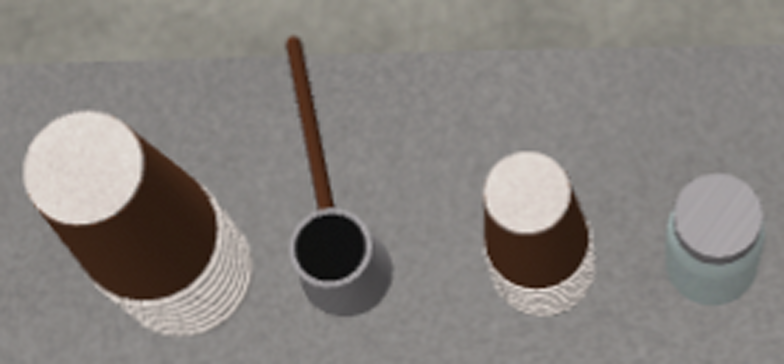

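Tray crop: rim corners at (40,197), (422,40), (578,362) and (190,530). The bar runs from (150,370) to (480,235), and the pull rod from (343,603) to (520,525). Stand crop: the front edge of the deck top runs from (304,100) to (217,607), and the wall feet are at (340,135) and (258,603). The two cup stacks are at full-picture (125,130), which is large, and (271,133), which is smaller and is the bystander. Neither one is handled.

Run:
```python
from h import *
p,d,c=load('top0.npz')
A=lambda L,x,y,s:np.array(L,float)/s+[x,y]-0.4
np.set_printoptions(precision=4,suppress=True)
r=onz(c,A([(40,195),(422,40),(578,362),(190,530)],380,155,4),.085)
print('rim',r); print('ctr',r.mean(0))
for i in range(4): 
    e=r[(i+1)%4]-r[i]; print(np.linalg.norm(e),np.degrees(np.arctan2(e[1],e[0])))
b=onz(c,A([(150,370),(480,235)],380,155,4),.081);print('bar',b,b.mean(0),np.degrees(np.arctan2(*(b[1]-b[0])[[1,0]])))
b=onz(c,A([(343,603),(520,525)],380,155,4),.07);print('pull',b,b.mean(0),np.degrees(np.arctan2(*(b[1]-b[0])[[1,0]])))
s=onz(c,A([(304,98),(217,607)],120,180,4),.078);print('deckfront',s,s.mean(0),np.linalg.norm(s[1]-s[0]),np.degrees(np.arctan2(*(s[1]-s[0])[[1,0]])))
s=onz(c,A([(340,135),(258,603)],120,180,4),.0);print('feet',s,s.mean(0),np.linalg.norm(s[1]-s[0]),np.degrees(np.arctan2(*(s[1]-s[0])[[1,0]])))
print(dep(c,[(165,250),(160,300),(455,262),(438,200)],d))
# bystanders
print('cup top',onz(c,[(80+527/2.8,50+193/2.8)],.148),'bigcup',onz(c,[(80+84/2.8,50+168/2.8)],.2),'pot',onz(c,[(80+331/2.8,50+247/2.8)],.06),'jar',onz(c,[(80+718/2.8,50+216/2.8)],.1))
# plane check depth in scene
ps,ds,cs=load('scene0.npz')
crop(ps,100,190,180,150,4,'pics/cs_tray.png');crop(ps,390,140,180,150,4,'pics/cs_stand.png')
```

```text
rim [[ 0.6132 -0.242   0.085 ]
 [ 0.6875 -0.4372  0.085 ]
 [ 0.5241 -0.5008  0.085 ]
 [ 0.4487 -0.3054  0.085 ]]
ctr [ 0.5684 -0.3713  0.085 ]
0.20883422375926938 -69.17296430679458
0.17535956951489468 -158.73799246024964
0.20944576371318327 111.10441212997108
0.17636994541560713 21.061643826293142
bar [[ 0.5264 -0.2916  0.081 ]
 [ 0.5888 -0.4593  0.081 ]] [ 0.5576 -0.3755  0.081 ] -69.57509523542053
pull [[ 0.412  -0.3812  0.07  ]
 [ 0.4468 -0.4713  0.07  ]] [ 0.4294 -0.4263  0.07  ] -68.89082783680033
deckfront [[0.623  0.1368 0.078 ]
 [0.3791 0.1759 0.078 ]] [0.5011 0.1563 0.078 ] 0.24699244970065914 170.89516775745983
feet [[0.6203 0.1355 0.    ]
 [0.3783 0.1761 0.    ]] [0.4993 0.1558 0.    ] 0.24540183882437486 170.47457450143386
[[ 0.5342  0.1953  0.0773]
 [ 0.4385  0.2033  0.0771]
 [ 0.4997 -0.3774  0.0349]
 [ 0.6296 -0.3521  0.0317]]
cup top [[ 0.7662 -0.0128  0.148 ]] bigcup [[0.7695 0.2626 0.2   ]] pot [[0.7645 0.1373 0.06  ]] jar [[ 0.7657 -0.1427  0.1   ]]
```

View pics/cs_tray.png

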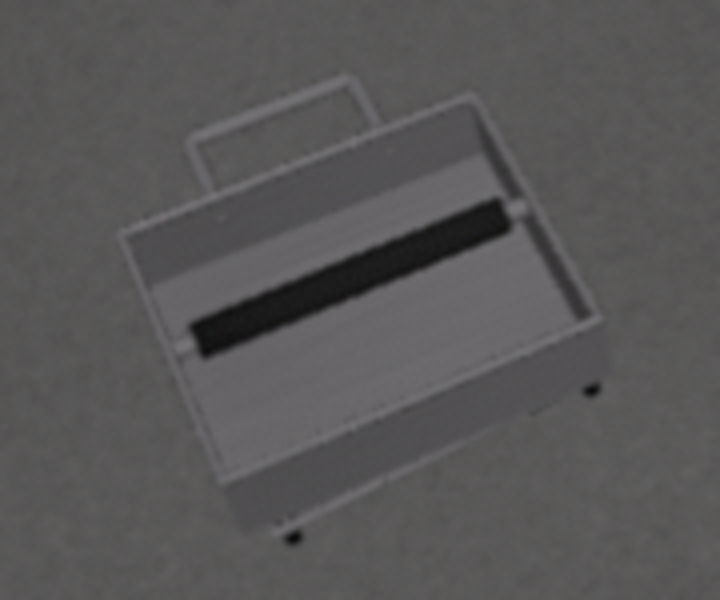

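View pics/cs_stand.png

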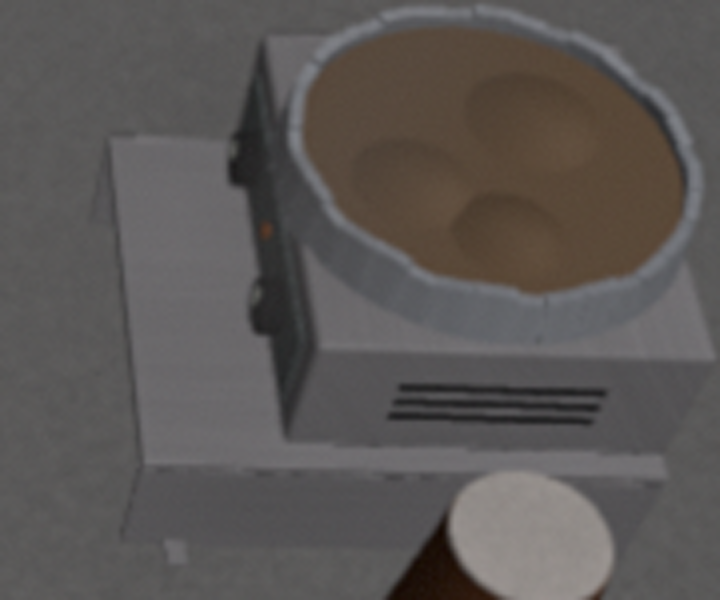

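Tray centre is (0.568,-0.371) with yaw about 21°, and the bar is at (0.559,-0.375,0.07). The mouth is at (0.500,0.156) with the inward axis at about 80.7°. First I lift and turn the tool, then travel to hover over the bar.

```bash
python3 -m pendant '[[[0,0,-0.012,0,0,0.137,-1],[0,0,-0.012,0,0,0.137,-1],[0,0,-0.012,0,0,0.137,-1],[0,0,-0.012,0,0,0.137,-1],[0,0,-0.012,0,0,0.137,-1],[0,0,-0.012,0,0,0.137,-1],[0,0,-0.008,0,0,0.136,-1],[0,0.02,0,0,0,0,-1],[0.003,0.045,0,0,0,0,-1],[0.003,0.045,0,0,0,0,-1]]]'
python3 -m pendant '[[[0.003,0.045,0,0,0,0,-1],[0.003,0.045,0,0,0,0,-1],[0.003,0.045,0,0,0,0,-1],[0.003,0.045,0,0,0,0,-1],[0.003,0.045,0,0,0,0,-1],[0.003,0.045,0,0,0,0,-1],[0.003,0.045,0,0,0,0,-1],[0.003,0.045,0,0,0,0,-1],[0.003,0.045,0,0,0,0,-1],[0.003,0.045,0,0,0,0,-1]]]'
```

```text
time_s: 1.15
eef_pos: [0.1849, 0.4561, 0.3357]
eef_rot: [0.0, 0.983, 0.183, -0.0]
wrist_force: [1.2, -0.6, 0.0]
opening: 1.0
time_s: 2.15
eef_pos: [0.3747, 0.0461, 0.3364]
eef_rot: [0.0, 0.983, 0.182, 0.0]
wrist_force: [1.1, 0.1, 1.2]
opening: 1.003
```

```bash
python3 -m pendant '[[[0.002,0.048,0,0,0,0,-1],[0.002,0.048,0.01,0,0,0,-1],[0.002,0.048,0.015,0,0,0,-1],[0.002,0.048,0.015,0,0,0,-1],[0.002,0.047,0.015,0,0,0,-1],[0.002,0.047,0.015,0,0,0,-1],[0.002,0.047,0.015,0,0,0,-1],[0.002,0.047,0.015,0,0,0,-1],[0.002,0.047,0.015,0,0,0,-1],[0.003,0.031,0,0,0,0,-1]]]'
python3 - <<'E'
from h import *
o=ctrl.get_obs();print(o['eef_pos'],o['eef_rot'],o['wrist_force'])
c=ctrl.calibration('wrist');p,d=ctrl.camera('wrist');cv2.imwrite('pics/w1.png',p[:,:,::-1]);np.savez('w1.npz',p=p,d=d,**c)
c=ctrl.calibration('scene');p,d=ctrl.camera('scene');cv2.imwrite('pics/s1.png',p[:,:,::-1])
E
```

```text
time_s: 3.15
eef_pos: [0.5573, -0.3735, 0.2176]
eef_rot: [-0.002, 0.983, 0.182, -0.002]
wrist_force: [0.0, -0.5, -0.2]
opening: 1.0
[ 0.55729542 -0.37348601  0.21761908] [-0.00186707  0.98336477  0.18162548 -0.00155897] [ 0.02713587 -0.45929495 -0.17828234]
```

View pics/w1.png

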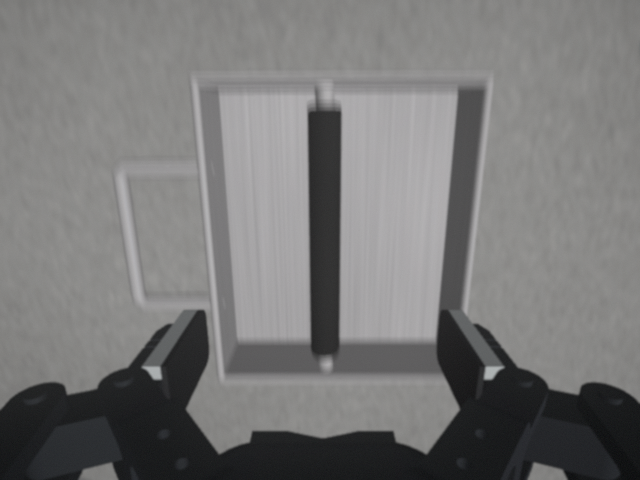

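Wrist view: the bar runs vertically between the jaws, from (325,110) to (325.5,353), with the pull on the left at (130,235).

Run:
```python
from h import *
p,d,c=load('w1.npz'); np.set_printoptions(precision=4,suppress=True)
b=onz(c,[(325,110),(325.5,353)],.074);print(b,b.mean(0),np.degrees(np.arctan2(*(b[1]-b[0])[[1,0]])))
r=onz(c,[(193,76),(491,76),(463,379),(221,379)],.085);print(r)  # rough rim
b=onz(c,[(119,168),(138,303)],.065);print('pull',b,b.mean(0),np.degrees(np.arctan2(*(b[1]-b[0])[[1,0]])))
o=ctrl.get_obs();print(o['eef_pos'],o['eef_rot'])
from scipy.spatial.transform import Rotation as R
q=o['eef_rot'];M=R.from_quat([q[1],q[2],q[3],q[0]]).as_matrix();print(M)
print(M.T@(np.array([.559,-.375,.076])-o['eef_pos']))
```

```text
[[ 0.5295 -0.2965  0.074 ]
 [ 0.5929 -0.4608  0.074 ]] [ 0.5612 -0.3787  0.074 ] -68.88190356625819
[[ 0.4494 -0.3067  0.085 ]
 [ 0.6147 -0.2436  0.085 ]
 [ 0.6945 -0.4383  0.085 ]
 [ 0.5253 -0.5031  0.085 ]]
pull [[ 0.4111 -0.3816  0.065 ]
 [ 0.4466 -0.4767  0.065 ]] [ 0.4288 -0.4292  0.065 ] -69.54577560641266
[ 0.5581 -0.3749  0.2194] [-0.0003  0.9835  0.181  -0.0006]
[[ 0.9345  0.3559 -0.0013]
 [ 0.3559 -0.9345  0.0005]
 [-0.001  -0.0009 -1.    ]]
[0.0009 0.0005 0.1434]
```

```bash
python3 -m pendant '[[[0.001,0.002,0.03,0,0,0,-1],[0,0,0.04,0,0,0,-1],[0,0,0.035,0,0,0,-1],[0,0,0.025,0,0,0,-1],[0,0,0.013,0,0,0,-1],[0,0,0,0,0,0,-1]]]'
```

```text
time_s: 3.85
eef_pos: [0.5587, -0.3713, 0.0765]
eef_rot: [-0.002, 0.983, 0.183, -0.001]
wrist_force: [-0.4, 1.0, 0.6]
opening: 1.001
```

```bash
python3 -m pendant '[[[0,0.002,0,0,0,0,-1],[0,0,0,0,0,0,1],[0,0,0,0,0,0,1],[0,0,0,0,0,0,1],[0,0,0,0,0,0,1],[0,0,0,0,0,0,1],[0,0,0,0,0,0,1],[0,0,0,0,0,0,1]]]'
```

```text
time_s: 4.65
eef_pos: [0.5604, -0.3753, 0.0793]
eef_rot: [0.0, 0.983, 0.182, -0.0]
wrist_force: [-3.9, 0.3, 6.1]
opening: 0.236
```

```bash
python3 -m pendant '[[[0,0,0,0,0,0,1],[0,0,-0.005,0,0,0,1],[0,0,-0.008,0,0,0,1],[0,0,-0.012,0,0,0,1],[0,0,-0.015,0,0,0,1],[0,0,-0.015,0,0,0,1],[0,0,-0.015,0,0,0,1],[0,0,-0.01,0,0,0,1],[0,0,0,0,0,0,1]]]'
python3 - <<'E'
from h import *
o=ctrl.get_obs();print(o['eef_pos'],o['eef_rot'],o['wrist_force'],o['torque'],o['opening'])
c=ctrl.calibration('scene');p,d=ctrl.camera('scene');crop(p,80,150,240,200,3,'pics/s2.png')
E
```

```text
time_s: 5.55
eef_pos: [0.5616, -0.3758, 0.1615]
eef_rot: [0.002, 0.983, 0.183, 0.001]
wrist_force: [-0.4, 0.0, -5.9]
opening: 0.231
[ 0.56157426 -0.375772    0.16146185] [0.00182731 0.98320235 0.18250481 0.00134112] [-0.37090151  0.04266489 -5.86293695] [ 0.0135242  -0.03926284  0.00995609] 0.230996122594778
```

View pics/s2.png

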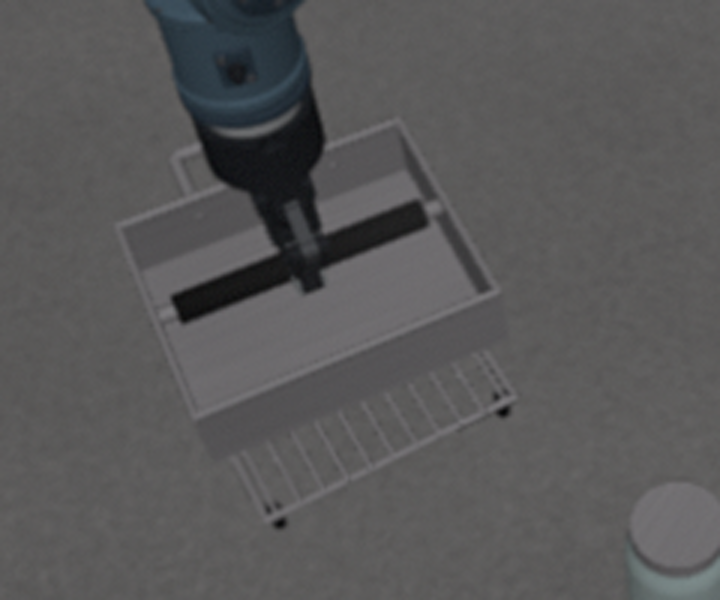

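The tray hangs level in the jaws and is clear of the rack at (380,440). I'll turn it by 59.7° and carry it across.

```bash
python3 -m pendant '[[[0,0,0,0,0,-0.06,1],[0,0,0,0,0,-0.1,1],[0,0,0,0,0,-0.12,1],[0,0,0,0,0,-0.13,1],[0,0,0,0,0,-0.13,1],[0,0,0,0,0,-0.13,1],[0,0,0,0,0,-0.13,1],[0,0,0,0,0,-0.12,1],[0,0,0,0,0,-0.08,1],[0,0,0,0,0,-0.042,1]]]'
python3 -m pendant '[[[0.008,-0.003,0,0,0,0,1],[0.018,-0.007,0,0,0,0,1],[0.028,-0.011,0,0,0,0,1],[0.034,-0.013,0,0,0,0,1],[0.034,-0.013,0,0,0,0,1],[0.034,-0.013,0,0,0,0,1],[0.034,-0.013,0,0,0,0,1],[0.034,-0.013,0,0,0,0,1],[0.034,-0.013,0,0,0,0,1],[0.034,-0.013,0,0,0,0,1]]]'
python3 -m pendant '[[[0.03,-0.012,0,0,0,0,1],[0.022,-0.01,0.005,0,0,0,1],[0.015,-0.006,0.01,0,0,0,1],[0.008,-0.006,0.01,0,0,0,1],[0.003,-0.002,0.01,0,0,0,1],[0,0,0.005,0,0,0,1],[0,0,0,0,0,0,1]]]'
python3 - <<'E'
from h import *
o=ctrl.get_obs();print(o['eef_pos'],o['eef_rot'],o['wrist_force'],o['torque'],o['opening'])
c=ctrl.calibration('top');p,d=ctrl.camera('top');cv2.imwrite('pics/t3.png',p[:,:,::-1]);np.savez('t3.npz',p=p,d=d,**c)
c=ctrl.calibration('scene');p,d=ctrl.camera('scene');cv2.imwrite('pics/s3.png',p[:,:,::-1]);np.savez('s3.npz',p=p,d=d,**c)
E
```

```text
time_s: 6.6
eef_pos: [0.5599, -0.3743, 0.1571]
eef_rot: [-0.001, 0.761, 0.649, -0.0]
wrist_force: [0.6, 0.4, -5.7]
opening: 0.234
time_s: 7.6
eef_pos: [0.4958, -0.0666, 0.1581]
eef_rot: [-0.0, 0.762, 0.647, -0.0]
wrist_force: [1.1, 0.9, -6.1]
opening: 0.238
time_s: 8.3
eef_pos: [0.4736, 0.0137, 0.1175]
eef_rot: [-0.001, 0.762, 0.647, -0.001]
wrist_force: [0.8, 0.1, -6.2]
opening: 0.235
[0.4735775  0.0136851  0.11753135] [-5.68458519e-04  7.62203626e-01  6.47336814e-01 -5.97887498e-04] [ 0.77907607  0.10517448 -6.24730987] [-0.00359103  0.01851232  0.0260237 ] 0.2346476102254194
```

View pics/t3.png

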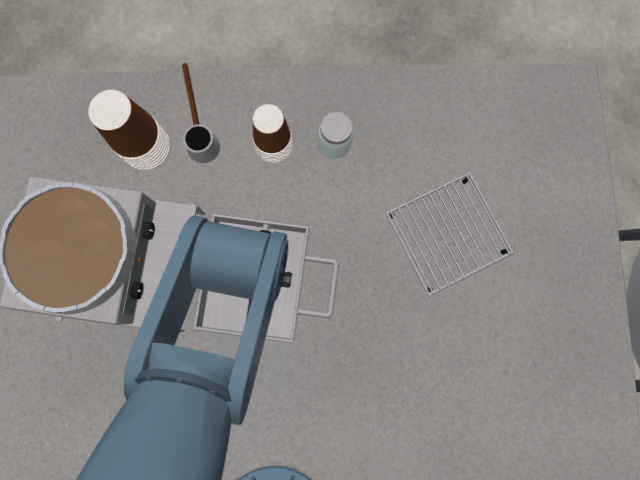

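View pics/s3.png

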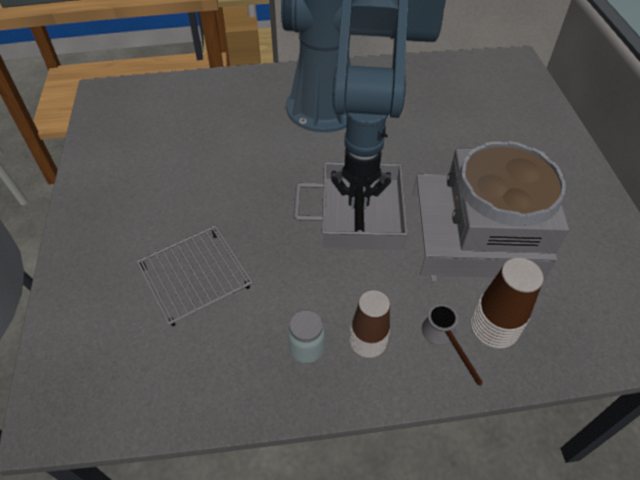

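Run:
```python
from h import *
y=np.radians(80.7)
def rect(cx,cy,z,yaw,dx=.09,dy=.106):
    u=np.array([np.cos(yaw),np.sin(yaw)]);v=np.array([-u[1],u[0]])
    return [np.r_[np.array([cx,cy])+a*dx*u+b*dy*v,z] for a,b in((1,1),(1,-1),(-1,-1),(-1,1))]
u=np.array([np.cos(y),np.sin(y)]);t=np.array([.4756,.0137])+.01*u
m=np.array([.5005,.156])
for n in'ts':
    p,d,c=load(n+'3.npz');s=4;x0,y0,w,h=(110,180,230,180) if n=='t' else (290,140,280,160)
    s=min(800/w,600/h)
    im=cv2.resize(p[y0:y0+h,x0:x0+w,::-1],None,fx=s,fy=s,interpolation=cv2.INTER_CUBIC)
    def dr(P,col):
        q=(proj(c,P)-[x0,y0]+.5)*s
        cv2.polylines(im,[np.rint(q).astype(int)],True,col,1)
    dr(rect(*t,.125,y),(0,0,255)); dr(rect(*(m+.091*u),.078,y,.091,.1225),(0,255,0))
    dr(rect(*(m+.092*u),0.0,y,.092,.12),(255,0,0))
    cv2.imwrite(f'pics/o3{n}.png',im)
```

```text
(no output)
```

View pics/o3t.png

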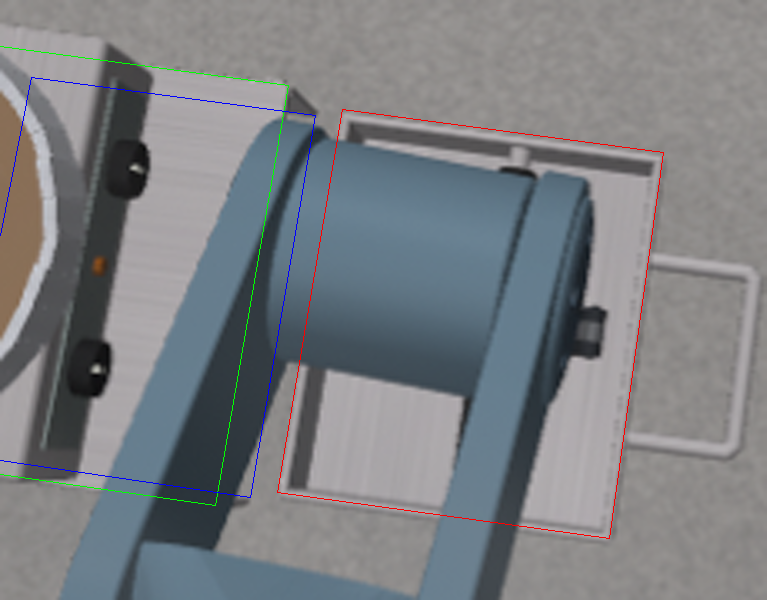

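View pics/o3s.png

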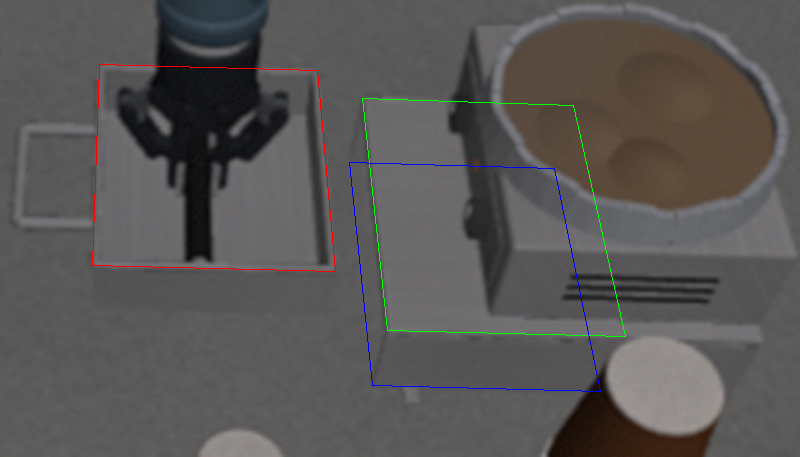

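The overlays match the tray rim (red) and the stand (green, blue) within about 1 px. The tray is in line with the bay and clear in front of it, with the pull facing away. Now I lower it.

```bash
python3 -m pendant '[[[0,0,0.01,0,0,0,1],[0,0,0.015,0,0,0,1],[0,0,0.015,0,0,0,1],[0,0,0.01,0,0,0,1],[0,0,0.006,0,0,0,1],[0,0,0.004,0,0,0,1],[0,0,0.002,0,0,0,1],[0,0,0,0,0,0,1]]]'
python3 -m pendant '[[[0,0,0.002,0,0,0,1],[0,0,0.002,0,0,0,1],[0,0,0,0,0,0,1]]]'
```

```text
time_s: 9.2
eef_pos: [0.4742, 0.0141, 0.0566]
eef_rot: [0.0, 0.762, 0.648, 0.0]
wrist_force: [-0.7, 0.3, -6.9]
opening: 0.235
time_s: 9.5
eef_pos: [0.474, 0.0142, 0.0524]
eef_rot: [-0.0, 0.762, 0.648, -0.0]
wrist_force: [0.1, -0.3, -6.2]
opening: 0.234
```

```bash
python3 -m pendant '[[[0,0,0.002,0,0,0,1],[0,0,0,0,0,0,1]]]'
python3 -m pendant '[[[0,0,0.001,0,0,0,1],[0,0,0,0,0,0,1]]]'
python3 -m pendant '[[[0,0,0.001,0,0,0,1],[0,0,0,0,0,0,1]]]'
```

```text
time_s: 9.7
eef_pos: [0.4739, 0.0142, 0.0503]
eef_rot: [-0.0, 0.762, 0.648, -0.0]
wrist_force: [0.7, -0.1, -5.8]
opening: 0.235
time_s: 9.9
eef_pos: [0.4741, 0.0142, 0.0495]
eef_rot: [0.0, 0.762, 0.648, 0.0]
wrist_force: [1.3, -0.4, -6.3]
opening: 0.233
time_s: 10.1
eef_pos: [0.4742, 0.0142, 0.0493]
eef_rot: [-0.0, 0.762, 0.648, -0.0]
wrist_force: [-5.6, 0.3, 3.5]
opening: 0.239
```

```bash
python3 -m pendant '[[[0,0,0,0,0,0,0.4],[0,0,0,0,0,0,0],[0,0,0,0,0,0,-0.6],[0,0,0,0,0,0,-1],[0,0,0,0,0,0,-1],[0,0,0,0,0,0,-1]]]'
python3 -m pendant '[[[0,0,-0.01,0,0,0,-1],[0,0,-0.025,0,0,0,-1],[0,0,-0.03,0,0,0,-1],[0,0,-0.03,0,0,0,-1],[-0.02,0,-0.03,0,0,0,-1],[-0.03,0,-0.02,0,0,0,-1],[-0.03,0,-0.01,0,0,0,-1],[-0.03,0,0,0,0,0,-1],[-0.03,0,0,0,0,0,-1],[0,0,0,0,0,0,-1]]]'
python3 - <<'E'
from h import *
o=ctrl.get_obs();print(o['eef_pos'],o['eef_rot'],o['wrist_force'])
for n in('wrist','top','scene'):
    c=ctrl.calibration(n);p,d=ctrl.camera(n);cv2.imwrite(f'pics/{n}4.png',p[:,:,::-1]);np.savez(f'{n}4.npz',p=p,d=d,**c)
E
```

```text
time_s: 10.7
eef_pos: [0.4741, 0.0142, 0.0485]
eef_rot: [0.0, 0.762, 0.648, 0.0]
wrist_force: [1.5, -0.4, 0.1]
opening: 0.998
time_s: 11.7
eef_pos: [0.4513, -0.1269, 0.2046]
eef_rot: [0.001, 0.763, 0.646, -0.0]
wrist_force: [-0.2, 0.1, 0.3]
opening: 0.998
[ 0.45130246 -0.12687517  0.20457642] [ 1.05617319e-03  7.63055634e-01  6.46331937e-01 -1.07547090e-04] [-0.17167692  0.07914893  0.31614622]
```

View pics/wrist4.png

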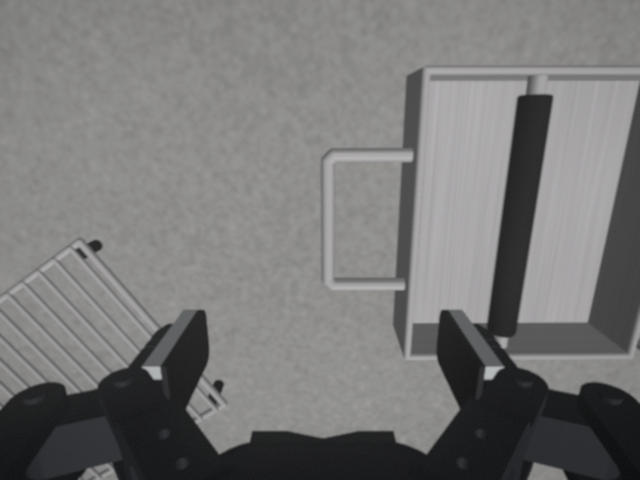

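View pics/scene4.png

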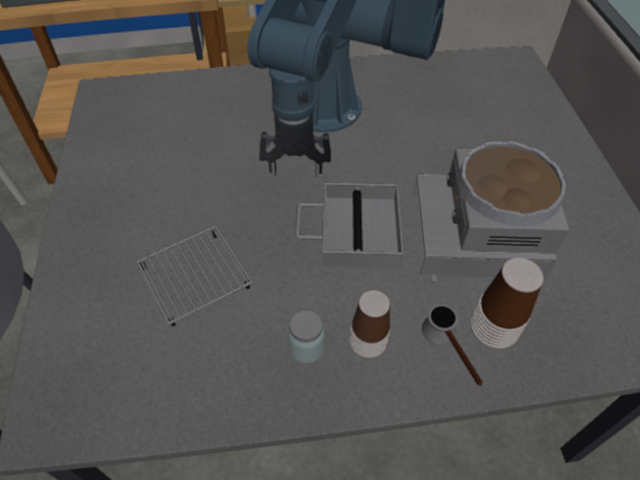

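View pics/top4.png

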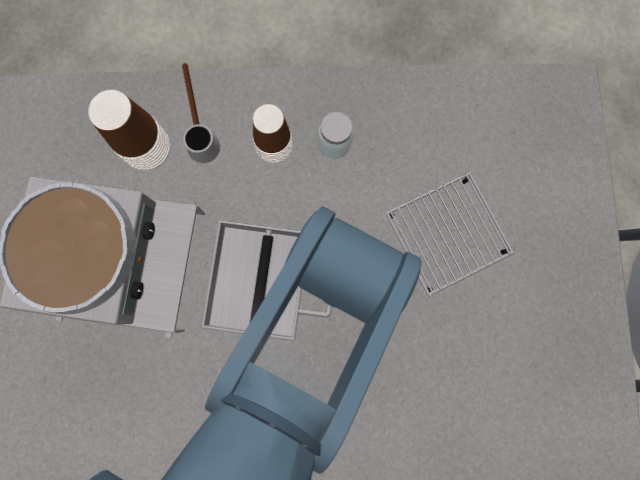

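The tray stands on the counter, released and upright. In the wrist view the rod runs from (327,155) to (329,287).

Run:
```python
from h import *
np.set_printoptions(precision=4,suppress=True)
p,d,c=load('wrist4.npz')
b=onz(c,[(327,155),(329,287)],.035);print('pull',b,b.mean(0),np.degrees(np.arctan2(*(b[1]-b[0])[[1,0]])))
b=onz(c,[(427,70),(408,357)],.055);print('rim front',b,b.mean(0),np.degrees(np.arctan2(*(b[1]-b[0])[[1,0]])))
p,d,c=load('top4.npz')
crop(p,150,180,200,170,4,'pics/c4.png')
from scipy.spatial.transform import Rotation as R
o=ctrl.get_obs();print(o['eef_pos'],o['eef_rot'])
```

```text
pull [[ 0.4021 -0.1152  0.035 ]
 [ 0.504  -0.1303  0.035 ]] [ 0.4531 -0.1227  0.035 ] -8.427622448913295
rim front [[ 0.3589 -0.0445  0.055 ]
 [ 0.5644 -0.0775  0.055 ]] [ 0.4617 -0.061   0.055 ] -9.120625024890453
[ 0.4514 -0.1236  0.2038] [-0.0001  0.7621  0.6474  0.0002]
```

View pics/c4.png

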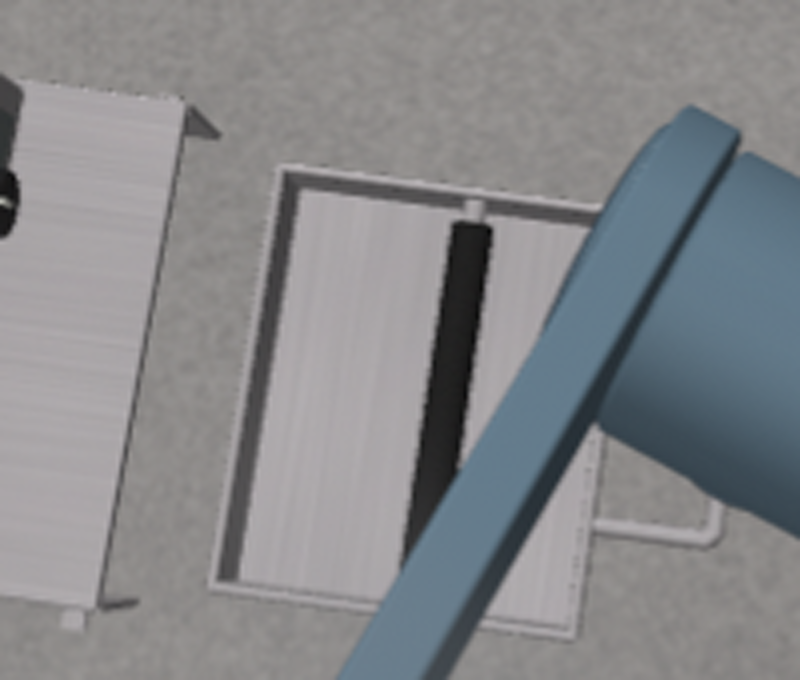

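Run:
```python
from h import *
np.set_printoptions(precision=4,suppress=True)
p,d,c=load('top4.npz')
A=lambda L:np.array(L,float)/4+[150,180]-.4
b=onz(c,A([(280,166),(211,587),(576,637)]),.055);print(b,b[:2].mean(0),np.linalg.norm(np.diff(b,axis=0),axis=1),np.degrees(np.arctan2(*(b[1]-b[0])[[1,0]])),np.degrees(np.arctan2(*(b[1]-b[2])[[1,0]])))
s=onz(c,A([(185,100),(98,606)]),.078);print(s,s.mean(0),np.degrees(np.arctan2(*(s[1]-s[0])[[1,0]])))
f=onz(c,A([(219,135),(137,602)]),0);print(f,f.mean(0),np.degrees(np.arctan2(*(f[1]-f[0])[[1,0]])))
u=np.r_[np.cos(np.radians(80.6)),np.sin(np.radians(80.6))];v=np.r_[-u[1],u[0]]
m=(s.mean(0)+f.mean(0))[:2]/2
for n,q in(('back',b[:2].mean(0)[:2]),('pull',np.r_[.4531,-.1227])): print(n,(q-m)@u,(q-m)@v)
```

```text
[[ 0.5923  0.0939  0.055 ]
 [ 0.3866  0.1271  0.055 ]
 [ 0.3582 -0.0485  0.055 ]] [0.4895 0.1105 0.055 ] [0.2084 0.1779] 170.8302366751633 80.79853835942689
[[0.622  0.1363 0.078 ]
 [0.3796 0.1754 0.078 ]] [0.5008 0.1559 0.078 ] 170.83334473323697
[[0.6203 0.1361 0.    ]
 [0.3788 0.1767 0.    ]] [0.4996 0.1564 0.    ] 170.4582077256492
back -0.046753613556406545 0.003115379311545713
pull -0.28275097046136943 0.0009081559545278962
```

```bash
python3 -m pendant '[[[0.002,0.001,0.02,0,0,0,-0.1],[0,0,0.03,0,0,0,-0.1],[0,0,0.03,0,0,0,-0.1],[0,0,0.02,0,0,0,-0.1],[0,0,0,0,0,0,-0.1]]]'
python3 - <<'E'
from h import *
for n in('wrist',):
    c=ctrl.calibration(n);p,d=ctrl.camera(n);cv2.imwrite(f'pics/{n}5.png',p[:,:,::-1]);np.savez(f'{n}5.npz',p=p,d=d,**c)
E
```

```text
time_s: 12.35
eef_pos: [0.4507, -0.1198, 0.1008]
eef_rot: [-0.003, 0.761, 0.648, -0.001]
wrist_force: [-0.8, 0.5, 0.4]
opening: 0.553
```

View pics/wrist5.png

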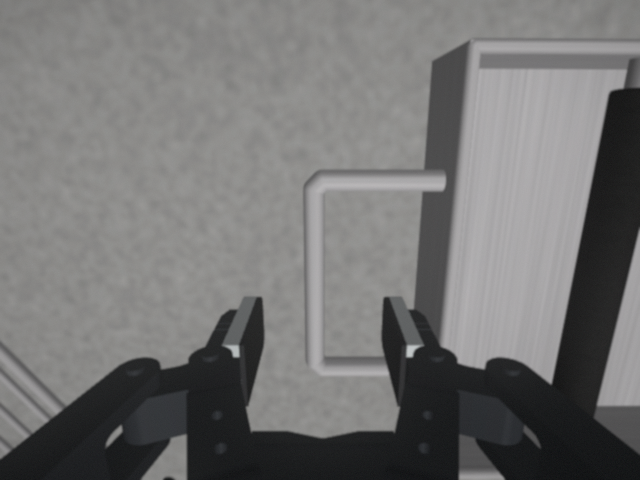

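Run:
```python
from h import *
np.set_printoptions(precision=4,suppress=True)
p,d,c=load('wrist5.npz')
b=onz(c,[(314,180),(315.5,366)],.035);print('pull',b,b.mean(0),np.degrees(np.arctan2(*(b[1]-b[0])[[1,0]])))
o=ctrl.get_obs();print(o['eef_pos'],o['eef_rot'])
from scipy.spatial.transform import Rotation as R
q=o['eef_rot'];M=R.from_quat([q[1],q[2],q[3],q[0]]).as_matrix();t=b.mean(0);t[2]=.041
print(M.T@(t-o['eef_pos']))
```

```text
pull [[ 0.4024 -0.1154  0.035 ]
 [ 0.5019 -0.1314  0.035 ]] [ 0.4522 -0.1234  0.035 ] -9.115136716754602
[ 0.4519 -0.1206  0.1025] [-0.0017  0.7615  0.6482 -0.0005]
[-0.0028  0.0009  0.0615]
```

```bash
python3 -m pendant '[[[-0.003,0.001,0.015,0,0,0,-0.1],[0,0,0.02,0,0,0,-0.1],[0,0,0.017,0,0,0,-0.1],[0,0,0.008,0,0,0,-0.1],[0,0,0,0,0,0,-0.1]]]'
python3 -m pendant '[[[0,0,0,0,0,0,0.4],[0,0,0,0,0,0,0.7],[0,0,0,0,0,0,1],[0,0,0,0,0,0,1],[0,0,0,0,0,0,1],[0,0,0,0,0,0,1]]]'
```

```text
time_s: 12.9
eef_pos: [0.4534, -0.1249, 0.0437]
eef_rot: [-0.0, 0.762, 0.648, -0.0]
wrist_force: [-0.6, 0.0, -0.4]
opening: 0.549
time_s: 13.5
eef_pos: [0.4541, -0.1255, 0.0446]
eef_rot: [0.001, 0.762, 0.648, 0.0]
wrist_force: [-0.3, 2.4, 6.3]
opening: 0.093
```

```bash
python3 -m pendant '[[[0,0,-0.0005,0,0,0,1],[0,0,0,0,0,0,1]]]'
python3 -m pendant '[[[0.002,0,0,0,0,0,1],[0.004,0,0,0,0,0,1],[0.006,0,0,0,0,0,1],[0.006,0,0,0,0,0,1],[0.006,0,0,0,0,0,1],[0.004,0,0,0,0,0,1]]]'
```

```text
time_s: 13.7
eef_pos: [0.4539, -0.1255, 0.0447]
eef_rot: [0.001, 0.762, 0.648, 0.0]
wrist_force: [-0.1, 1.6, 4.1]
opening: 0.091
time_s: 14.3
eef_pos: [0.4586, -0.0989, 0.0447]
eef_rot: [0.002, 0.762, 0.648, -0.0]
wrist_force: [-1.0, -6.0, 3.1]
opening: 0.094
```

Run:
```python
from h import *
for n in('top','scene'):
    c=ctrl.calibration(n);p,d=ctrl.camera(n);np.savez(f'{n}6.npz',p=p,d=d,**c)
    if n=='top': crop(p,150,180,200,150,4,'pics/t6.png')
    else: crop(p,280,140,200,150,4,'pics/s6.png')
```

View pics/t6.png

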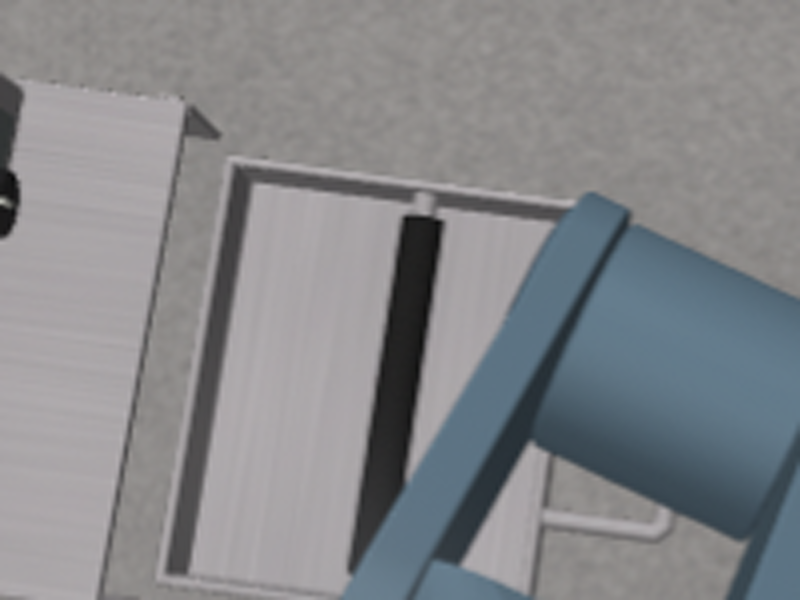

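View pics/s6.png

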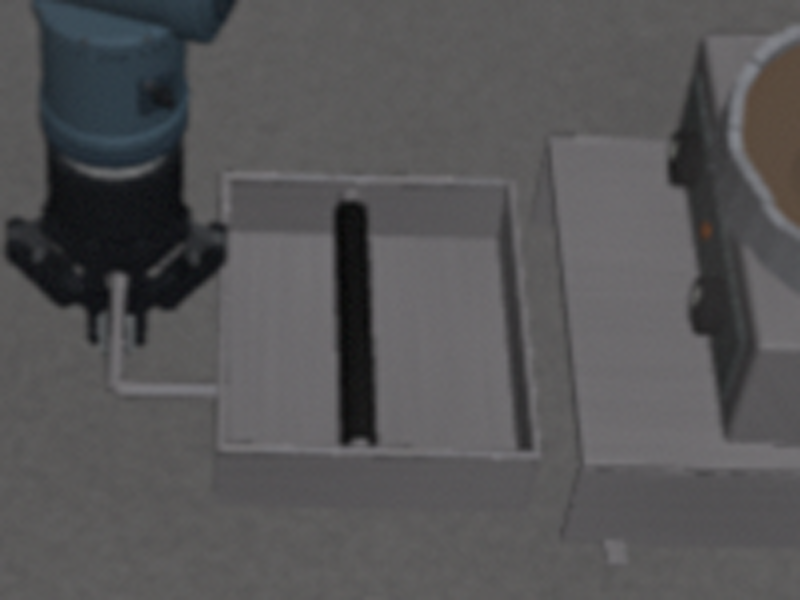

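Both views show the tray square to the mouth with even gaps. The gripper's knuckle, at (215,240) in the scene crop, could come near the deck edge at home, so I'll check its size from depth.

Run:
```python
from h import *
np.set_printoptions(precision=4,suppress=True)
from scipy.spatial.transform import Rotation as R
p,d,c=load('scene6.npz')
o=ctrl.get_obs();q=o['eef_rot'];M=R.from_quat([q[1],q[2],q[3],q[0]]).as_matrix()
uu,vv=np.meshgrid(np.arange(270,350),np.arange(150,240))
uv=np.c_[uu.ravel(),vv.ravel()];P=dep(c,uv,d);T=(P-o['eef_pos'])@M
col=p[uv[:,1],uv[:,0]].astype(int).sum(1)
for z0 in np.arange(-.13,.03,.01):
    k=(T[:,2]>z0)&(T[:,2]<z0+.01)&(abs(T[:,0])<.1)&(abs(T[:,1])<.06)&(col<150)
    if k.sum(): print(f"{z0:.2f} n{k.sum()} worldz~{o['eef_pos'][2]-z0:.3f} x {T[k,0].min():.3f}..{T[k,0].max():.3f}  y {T[k,1].min():.3f}..{T[k,1].max():.3f}")
```

```text
-0.13 n108 worldz~0.175 x -0.034..0.037  y 0.004..0.039
-0.12 n103 worldz~0.165 x -0.034..0.037  y 0.002..0.040
-0.11 n55 worldz~0.155 x -0.035..0.037  y 0.003..0.039
-0.10 n25 worldz~0.145 x -0.038..0.040  y 0.002..0.014
-0.09 n78 worldz~0.135 x -0.042..0.042  y -0.007..0.022
-0.08 n137 worldz~0.125 x -0.059..0.060  y -0.008..0.022
-0.07 n157 worldz~0.115 x -0.059..0.061  y -0.012..0.021
-0.06 n107 worldz~0.105 x -0.057..0.058  y -0.005..0.019
-0.05 n99 worldz~0.095 x -0.048..0.052  y -0.014..0.019
-0.04 n102 worldz~0.085 x -0.044..0.043  y -0.012..0.016
-0.03 n100 worldz~0.075 x -0.037..0.036  y -0.011..0.016
-0.02 n22 worldz~0.065 x -0.024..0.022  y 0.000..0.016
-0.01 n10 worldz~0.055 x -0.015..0.016  y -0.010..0.011
-0.00 n15 worldz~0.045 x -0.015..0.016  y -0.025..0.011
0.01 n6 worldz~0.035 x -0.015..0.016  y 0.004..0.010
```

The knuckles reach ±60 mm only above z=0.105. At deck height the gripper is within ±37 mm, so it clears the deck. I continue sliding.

```bash
python3 -m pendant '[[[0.004,0,0,0,0,0,1],[0.007,0,0,0,0,0,1],[0.008,0,0,0,0,0,1],[0.008,0,0,0,0,0,1],[0.008,0,0,0,0,0,1],[0.008,0,0,0,0,0,1],[0.008,0,0,0,0,0,1],[0.008,0,0,0,0,0,1],[0.006,0,0,0,0,0,1],[0.004,0,0,0,0,0,1]]]'
```

```text
time_s: 15.4
eef_pos: [0.4697, -0.0306, 0.0446]
eef_rot: [0.001, 0.762, 0.648, -0.0]
wrist_force: [-0.7, -7.9, 5.1]
opening: 0.089
```

```bash
python3 -m pendant '[[[0.006,0,0,0,0,0,1],[0.008,0,0,0,0,0,1],[0.008,0,0,0,0,0,1],[0.008,0,0,0,0,0,1],[0.008,0,0,0,0,0,1],[0.008,0,0,0,0,0,1],[0.008,0,0,0,0,0,1],[0.008,0,0,0,0,0,1],[0.006,0,0,0,0,0,1],[0.004,0,0,0,0,0,1]]]'
python3 - <<'E'
from h import *
for n in('top','scene'):
    c=ctrl.calibration(n);p,d=ctrl.camera(n);np.savez(f'{n}7.npz',p=p,d=d,**c)
    if n=='top': crop(p,150,180,200,150,4,'pics/t7.png')
    else: crop(p,280,140,200,150,4,'pics/s7.png')
E
```

```text
time_s: 16.4
eef_pos: [0.4812, 0.0404, 0.0447]
eef_rot: [0.001, 0.762, 0.648, -0.0]
wrist_force: [-1.0, -8.7, 7.2]
opening: 0.091
```

View pics/s7.png

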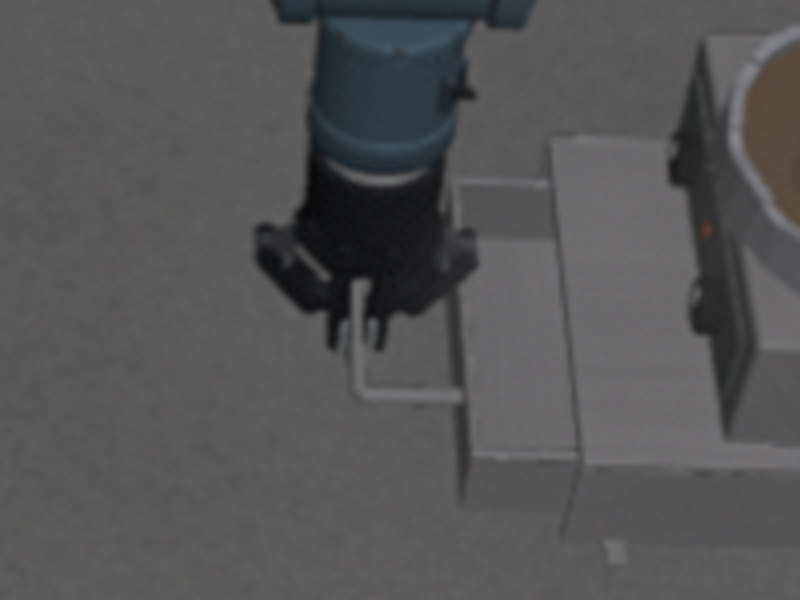

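View pics/t7.png

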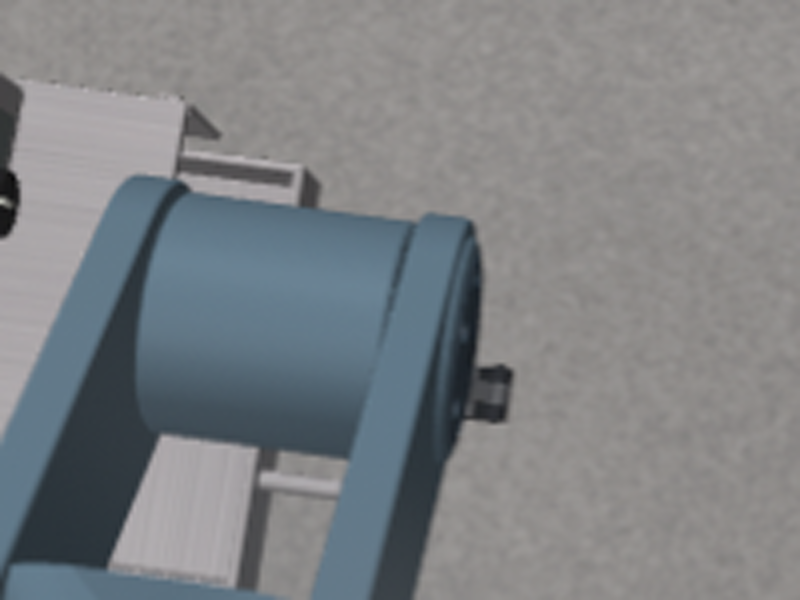

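```bash
python3 -m pendant '[[[0.004,0,-0.0005,0,0,0,1],[0.006,0,0,0,0,0,1],[0.007,0,0,0,0,0,1],[0.007,0,0,0,0,0,1],[0.007,0,0,0,0,0,1],[0.006,0,0,0,0,0,1],[0.004,0,0,0,0,0,1],[0.003,0,0,0,0,0,1],[0.002,0,0,0,0,0,1],[0,0,0,0,0,0,1]]]'
```

```text
time_s: 17.5
eef_pos: [0.488, 0.0861, 0.0447]
eef_rot: [0.0, 0.762, 0.648, -0.001]
wrist_force: [-0.8, -5.5, 5.0]
opening: 0.089
```

```bash
python3 -m pendant '[[[0.002,0,0,0,0,0,1],[0.002,0,0,0,0,0,1],[0.002,0,0,0,0,0,1]]]'; python3 -m pendant '[[[0.002,0,0,0,0,0,1],[0.001,0,0,0,0,0,1]]]'
```

```text
time_s: 17.8
eef_pos: [0.4889, 0.0917, 0.0447]
eef_rot: [0.001, 0.762, 0.648, -0.001]
wrist_force: [-1.4, -7.6, 5.2]
opening: 0.087
time_s: 18.0
eef_pos: [0.4894, 0.0947, 0.0447]
eef_rot: [0.001, 0.762, 0.648, -0.001]
wrist_force: [-2.0, -8.1, 5.2]
opening: 0.091
```

```bash
python3 -m pendant '[[[0.001,0,0,0,0,0,1],[0.001,0,0,0,0,0,1]]]'; python3 -m pendant '[[[0.001,0,0,0,0,0,1],[0.001,0,0,0,0,0,1]]]'
```

```text
time_s: 18.2
eef_pos: [0.4897, 0.0965, 0.0446]
eef_rot: [0.001, 0.762, 0.648, -0.001]
wrist_force: [-0.5, -7.4, 5.5]
opening: 0.092
time_s: 18.4
eef_pos: [0.49, 0.0985, 0.0447]
eef_rot: [0.001, 0.762, 0.648, -0.001]
wrist_force: [-2.6, -12.2, 6.0]
opening: 0.09
```

```bash
python3 -m pendant '[[[0.001,0,0,0,0,0,1],[0,0,0,0,0,0,1]]]'; python3 -m pendant '[[[0.001,0,0,0,0,0,1],[0,0,0,0,0,0,1]]]'
```

```text
time_s: 18.6
eef_pos: [0.49, 0.0985, 0.0447]
eef_rot: [0.001, 0.762, 0.648, -0.002]
wrist_force: [-2.6, -12.7, 7.5]
opening: 0.088
time_s: 18.8
eef_pos: [0.4899, 0.0986, 0.0446]
eef_rot: [0.001, 0.762, 0.648, -0.002]
wrist_force: [-4.2, -17.6, 7.9]
opening: 0.089
```

Position stopped advancing at y=0.0985 while the force rose to 17 N, which means the tray is against the stop. I release it and rise.

```bash
python3 -m pendant '[[[0,0,0,0,0,0,0.6],[0,0,0,0,0,0,0.3],[0,0,0,0,0,0,-0.1],[0,0,0,0,0,0,-0.1],[0,0,0,0,0,0,-0.1],[0,0,-0.01,0,0,0,-0.1],[0,0,-0.02,0,0,0,-0.1],[0,0,-0.03,0,0,0,-0.1],[0,0,-0.03,0,0,0,-0.1],[0,0,-0.03,0,0,0,-0.1]]]'
python3 -m pendant '[[[-0.02,0,-0.03,0,0,0,-0.1],[-0.03,0,-0.02,0,0,0,-0.1],[-0.04,0,0,0,0,0,-0.1],[-0.04,0,0,0,0,0,-0.1],[-0.04,0,0,0,0,0,-0.1],[-0.04,0,0,0,0,0,-0.1],[-0.03,0,0,0,0,0,-0.1],[-0.02,0,0,0,0,0,-0.1],[0,0,0,0,0,0,-0.1]]]'
python3 - <<'E'
from h import *
for n in('top','scene'):
    c=ctrl.calibration(n);p,d=ctrl.camera(n);np.savez(f'{n}8.npz',p=p,d=d,**c);cv2.imwrite(f'pics/{n}8.png',p[:,:,::-1])
    if n=='top': crop(p,120,180,160,160,4,'pics/t8.png')
    else: crop(p,360,150,180,150,4,'pics/s8.png')
E
```

```text
time_s: 19.8
eef_pos: [0.49, 0.1023, 0.1658]
eef_rot: [-0.0, 0.762, 0.648, 0.0]
wrist_force: [-0.3, -0.2, -0.7]
opening: 0.548
time_s: 20.7
eef_pos: [0.4483, -0.1566, 0.2148]
eef_rot: [0.0, 0.763, 0.647, 0.0]
wrist_force: [0.2, 0.8, 0.1]
opening: 0.551
```

View pics/t8.png

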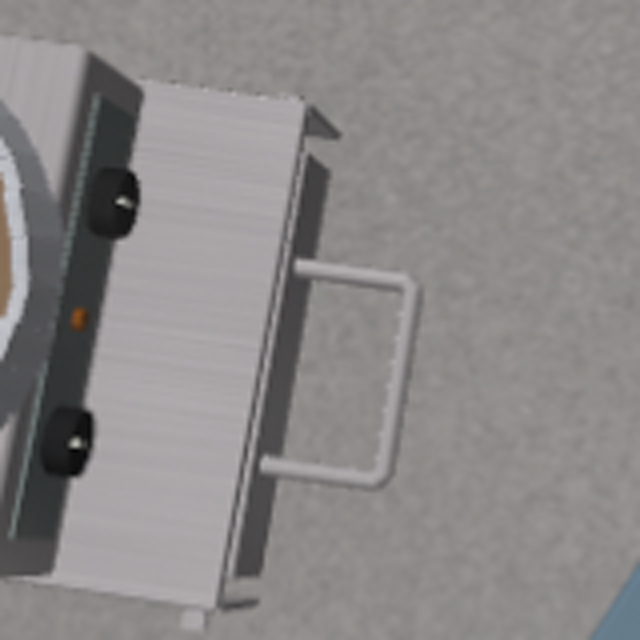

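View pics/s8.png

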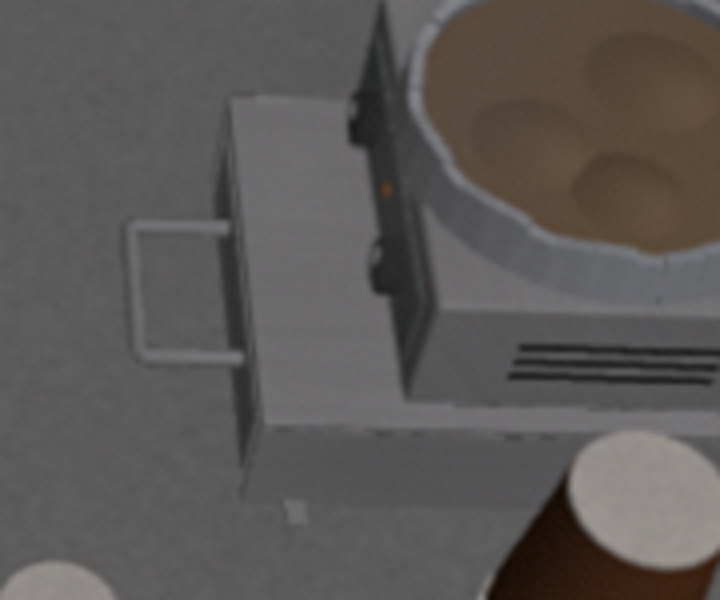

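View pics/scene8.png

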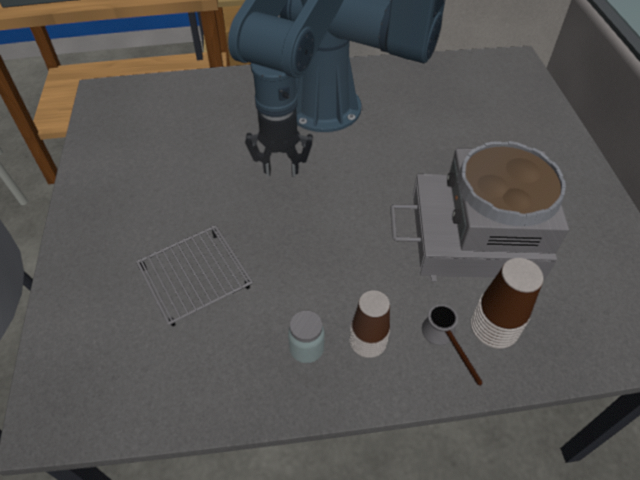

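Run:
```python
from h import *
np.set_printoptions(precision=4,suppress=True)
p,d,c=load('top8.npz')
A=lambda L:np.array(L,float)/4+[120,180]-.4
r=onz(c,A([(412,282),(380,478)]),.037)
f=onz(c,A([(329,168),(258,577)]),0.0)
rim=onz(c,A([(308,150),(227,600)]),0.055)
m=np.r_[.5004,.156];u=np.r_[np.cos(np.radians(80.7)),np.sin(np.radians(80.7))];v=np.r_[-u[1],u[0]]
for n,q in(('rod',r),('bottom edge',f),('rim',rim)):
    print(n,[((a[:2]-m)@u,(a[:2]-m)@v) for a in q],np.degrees(np.arctan2(*(q[1]-q[0])[[1,0]])))
# bystanders unchanged?
p0,_,_=load('top0.npz'); ps0,_,_=load('scene0.npz');ps,_,_=load('scene8.npz')
print(np.abs(p[60:175,80:360].astype(int)-p0[60:175,80:360]).max(), np.abs(p[60:175,80:360].astype(int)-p0[60:175,80:360]).mean())
```

```text
rod [(np.float64(-0.058351017626545675), np.float64(-0.045945612339199825)), (np.float64(-0.058413164144422026), np.float64(0.05278619136057392))] 170.73606469832475
bottom edge [(np.float64(0.0019319800507405498), np.float64(-0.10339546152328717)), (np.float64(0.002368860232276891), np.float64(0.11085987566196354))] 170.58317044423626
rim [(np.float64(0.0003960554057360835), np.float64(-0.10254970794802203)), (np.float64(0.0018570377785394356), np.float64(0.12063268739757631))] 170.32493937695352
9 4.600797101449276
```

The rod is at -58.4 mm, against an expected -58 mm, and square to the stand. The bystanders match the first picture, so I hand in.

Run:
```python
from bench import ctrl
print(ctrl.hand_in()); print(ctrl.get_obs()['time_s'])
```

```text
the job is handed in; nothing more can be done
None
the job is handed in; nothing more can be done
```

The tray is back under the sand heater, home against the stop, and I handed the job in after about 21 s on the robot's clock. I lifted it by the knock bar, turned it 60°, and set it down about 46 mm in front of the opening with the pull facing away. I let go only once the counter carried its weight. I then gripped the pull and slid the tray in until it stopped moving and the force rose to about 18 N. After that I let go and backed the gripper well clear.

- **Position:** in the last top picture the pull rod was 58.4 mm in front of the mouth, where 58 mm is home. The tray was square to the stand within about 0.4°.
- **Fit in the bay:** the tray sat about 3–4 mm off the bay's middle, within the 14 mm play on each side. Its front edge measured about 2 mm inside flush, which is within the roughly 2 mm calibration error.
- **Forces:** the tool pressed down on the pull with about 3–8 N during the slide. The highest wrist force I read was about 20 N. I saw no sign of contact with the deck.
- **Bystanders:** the cups, pot and jar matched their first picture. No check failed.

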